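# Park the sharps-container boom at the preparation tray

## Task

Steer the heavy, free-turning boom with the yellow sharps container by the black handle of its tiller alone (turning the tiller tips the stand, and the container drifts to the lower side) until the container stands at rest pointing straight at the middle of the steel preparation tray; then put the tiller back in its level middle position and let go, with the boom staying at rest there. Swing it gently, never faster than about 30 degrees a second, and never against its end stops. Do not touch the boom, its container or counterweight, and leave the bottles, vials and vessels alone.

Things in the scene. Friction and masses are not known exactly. Their poses are not given: they have to be found in the camera images.
- boom (a joint): Turn of the boom about the column, rad; 0 = along the stand's +x, away from the tiller; positive = anticlockwise from above. End stops at -1.2 and 1.2: beyond 1.12 either way counts as hitting them. Off level it accelerates by nominally 1.2 rad/s2 per rad of tiller x cos(boom angle), same sign as tiller; hidden load makes this 0.75 to 1.45 times as much. At level it only coasts.
- tiller (a joint): Turn of the tiller about the column axis, rad; 0 = level middle (handle on the stand's -x side), positive = clockwise from above, handle to the stand's +y, range -0.3 to 0.3. Tips the boom's bearing sideways 0.2 rad per rad, lowering the side the handle goes to: the container drifts to that side. Stiff: stays where left, about 2 N at the handle.
- grip (a point): On the axis of the tiller's handle, 105 mm above the counter, 250 mm from the column axis. The handle is an upright black round post, 28 mm diameter, from 47 to 130 mm high, at the end of a flat steel bar 24 mm wide. Take it from above. x points from the handle to the column.
- column (a point): Point on the counter at the vertical column axis, about which tiller and boom turn; x points away from the tiller side (the stand's +x), z up. The stand has a grey base plate 200 x 200 mm, fixed to the counter.
- lid (a point): Centre of the top of the container's lid, 220 mm out from the column, about 200 mm above the counter; its x axis points outward along the boom.
- tray_mid (a point): Middle of the steel preparation tray, 5 mm above the counter, 350 mm from the column axis; x points straight outward from the column. Open tray 90 mm (outward) x 200 x 22 mm, fixed, just outside the container's circle. The container is in place when its outward direction matches this one.
- vial_a: Small glass vial standing in the tray, 30 mm diameter, 50 mm tall; origin at its underside. Leave alone.
- vial_b: Second such vial in the tray. Leave alone.
- rinse: White bottle, 66 mm diameter, 150 mm tall; origin at its underside. Leave alone.
- antiseptic: Amber bottle, 60 mm diameter, 150 mm tall; origin at its underside. Leave alone.
- pills: Blue jar, 52 mm diameter, 75 mm tall; origin at its underside. Leave alone.
- dish: Steel bowl, 140 mm diameter, 40 mm tall; origin at its underside. Leave alone.
- cup: Clear cup, 70 mm diameter, 80 mm tall; origin at its underside. Leave alone.
- bin: The yellow box-shaped container, 126 x 126 x 130 mm, about 2.5 kg, on the end of the white boom; origin on its centre line at boom height (155 mm), 220 mm from the column. Not to be touched.
- bar: The white bar of the boom, 270 x 50 x 20 mm, that carries container and counterweight; origin at the column axis, 155 mm high, x outward to the container. Not to be touched.
- weight: Dark steel counterweight on the boom's other end, 70 (outward) x 130 x 60 mm, 4.5 kg; origin at its centre, 100 mm from the column, 155 mm high. Not to be touched. Boom with container and weight: inertia about 0.185 kg m2 about the column, damping 0.02 N m s, bearing friction 0.005 N m.
Not all that is in view belongs to the job. What is shaped like the part that bears tray_mid but brown or turquoise is not meant.

How it is judged (in metres and radians):
On the way:
1. the container points at the middle of the tray within 0.1 rad and rests there (under 0.06 rad/s) for 1.5 s (angle between the x axis of lid and the x axis of tray_mid, either way round below 0.1 rad and velocity of joint boom between -0.06 and 0.06 rad/s), for 1.5 s.
At the end, for the whole second after the job is handed in: The boom points at the middle of the tray within 0.1 rad, turns slower than 0.05 rad/s, and the released tiller is within 0.1 rad of its level middle position (angle between the x axis of lid and the x axis of tray_mid, either way round below 0.1 rad and velocity of joint boom between -0.05 and 0.05 rad/s and value of joint tiller between -0.1 and 0.1 rad); the robot touches nothing.
It fails at once if the boom swings faster than 0.65 rad/s (velocity of joint boom above 0.65 rad/s or velocity of joint boom below -0.65 rad/s).
It fails at once if the boom runs against an end stop (value of joint boom above 1.12 rad or value of joint boom below -1.12 rad).
It fails at once if the container, the bar or the counterweight is touched (contact force between any of bin, bar, weight and anything else above 1 N).
It fails at once if a bottle, vial or vessel is disturbed (distance of any of vial_a, vial_b, rinse, antiseptic, pills, dish, cup from where it was at the start of the episode above 0.03 m).
It also fails if it takes over 48 s, if anything falls off the work surface, if the arm or the gripper's body presses on something with over 40 N, if the wrist force passes 120 N, or if a joint passes its speed limit or range.

## Robot

A 6-joint arm with a two-finger parallel gripper is mounted at the origin on the work surface. World frame = base frame: x ahead of the robot, y to its left, z up, the work surface at z = 0. Lengths are in mm, angles in degrees, forces in N, time in s.
With the tool pointing down it reaches from about 300 to 850 mm from the base axis. Payload 4.2 kg.
Tool frame: the origin (TCP) lies at the very end of the fingers, on their centre line; the grasp point (between the pads) lies 19 mm behind it; x points along the fingers, z is the direction in which the jaws open and shut, and the axes are right-handed (so a half turn about x gives the same grasp; the last joint's range is limited). The gripper opens to 91 mm and grips with 3 to 60 N. Pads are 32 mm wide; open, the fingers measure 118 mm over their backs; the gripper's body (76 mm by 178 mm) begins 60 mm behind the grasp point.
Start: joints at [70.588, 18.312, 89.639, -0, 72.044, -1.146], TCP at [180.224, 546.046, 174.176] pointing down, gripper open.
Joint ranges: [-177.97, 177.97], [-48.28, 115.42], [12.27, 149.76], [-77.06, 257.06], [2.81, 150.46], [-146.56, 146.56]. Speed limits (degrees/s): [147.25, 147.25, 180, 180, 180, 180].

## Interface

Orientations are given as [roll, pitch, yaw] about the fixed x, y, z axes, in that order (R = Rz(yaw) Ry(pitch) Rx(roll)).
In Python, from workcell import state, grab_frame, camera_info, env, search_frame, place_of gives the robot as it stands.
- The arm moves only by the tool drive_tool, never from a script. Its argument "plan" is a list of rows, each a list of 7 numbers: the turn, a rotation vector about the world's x, y, z in degrees, then the shift along the world's x, y, z in mm, then the finger opening in mm, from 0 to 91.2. In form: [[wx, wy, wz, dx, dy, dz, jaw], ...]. A call has 1 to 10 rows; each row is the pose to reach, as a shift and turn from the pose measured when the call began; what a row does not reach only later rows make up. A row lasts 1/8 s, in which the tool goes at most 62.5 mm and 10.7 degrees, less where a joint would pass 70% of its speed; a pose out of reach is approached as far as the arm can. A call with a gripper value outside its range is refused whole. The fingers move at their own pace and stop on an object; "grip_force" is the grip in N (left out, the last holds). Time passes only in rows, so rows that repeat a pose let the fingers close. It gives the time, the measured TCP pose, the force and the opening at its end, in the units of the state.
- state(): the state, without advancing time (a new reading comes with each control period).
- grab_frame(name): name is "scene" or "top" or "wrist"; returns the picture (480x640x3 uint8, red, green, blue); there is no depth.
- camera_info(name): a dict with "intrinsics" (3x3 intrinsics, pixels), "origin" and "orientation" of the camera in the world; the wrist camera has in their place "hand_eye" (4x4, takes a point from camera to tool coordinates, whose origin is the TCP and whose axes are the tool frame's). Camera axes: x right, y down, z forward; pixel columns grow to the right and rows downward; lengths in mm; the calibration is good to about 2 mm. A picture is of the moment at which its call begins: read the wrist's pose just before it. camera_info takes no time and is no camera call.
- env.job_done(): hands the job in, once; it reports no verdict.
Trained networks look in the newest picture that a camera, given by its name, has taken for a name from the list of things; names that differ only in an ending like _2 or _b are one class to them, and where a whole thing is asked for, a point or a joint stands for the part that bears it (a point fixed in the world has none). Each returns a list of dicts, best first, with "p" (0 to 1); they miss things now and then, are a little off and sometimes report something else, mostly with a low value. They report only what shows in the picture. A call takes as long as a camera call. They do not tell look-alikes from the thing itself.
- search_frame(camera, label): "rect" ([left, top, right, bottom] as shares, 0 to 1, of the picture: columns of its width, rows of its height, round what is visible of it).
- place_of(camera, label): "location" ([column, row] as shares, 0 to 1, of the picture: columns of its width, rows of its height: a listed point, or the origin of a listed thing).
The state is a dict: "time_s": time; "qpos": joint angles; "qvel": joint speeds; "effort": joint torques, N m; "ee_pos": TCP position; "ee_rot": TCP orientation; "force": force on the tool from outside, world axes, zero at the start; "torque": the same for the moment, N m; "gripper_width": finger opening in mm.
Only numpy, scipy, OpenCV 4.12 (cv2) and the standard library are available. Lean on these libraries where they do the work, as an engineer would, in place of code of your own. Each camera call takes 0.05 s, during which the arm holds its last target. There are 200 camera calls.

## Working session

There is one attempt and no reset: what is moved stays moved. The work goes in short steps, Python scripts to look and compute and a tool call to move; the robot and the scene stay as the last step left them, time stands still between calls to the robot, and variables do not carry over. Pictures are saved under pics/ and viewed, about 8 in all and at most 12, crops included, and the job is handed in when it is done.

Besides the shell and the picture viewer there is one more tool, called after "Request:" as name(argument=value, ...) on one line, values as JSON. drive_tool: Moves the arm, as the interface text tells. Its arguments: {"type":"object","properties":{"plan":{"type":"array"},"grip_force":{"type":"number"}},"required":["plan"]}

```bash
mkdir -p pics; ls; cat > h.py <<'E'
import numpy as np, cv2
from workcell import *
from scipy.spatial.transform import Rotation as R
def cam(n):
    c=camera_info(n); return np.array(c['intrinsics'],float),np.array(c['origin'],float),np.array(c['orientation'],float)
def mat(o):
    return o if o.shape==(3,3) else R.from_euler('xyz',o,degrees=True).as_matrix()
def px2w(n,u,v,z):
    K,o,r=cam(n); d=mat(r)@np.linalg.solve(K,[u,v,1.]); return o+d*(z-o[2])/d[2]
def w2px(n,p):
    K,o,r=cam(n); q=K@(mat(r).T@(np.array(p,float)-o)); return q[:2]/q[2]
def find(n,l,z):
    return [(round(e['p'],2),np.round([e['location'][0]*640,e['location'][1]*480]),np.round(px2w(n,e['location'][0]*640,e['location'][1]*480,z),1)) for e in place_of(n,l)[:3]]
E
python3 - <<'E'
from h import *
print(state()); 
for n in('scene','top'): print(n,camera_info(n))
for n in('top','scene'):
    im=grab_frame(n); cv2.imwrite(f'pics/{n}0.png',im[:,:,::-1])
    for l,z in(('column',0),('grip',105),('lid',200),('tray_mid',5)): print(n,l,find(n,l,z))
print(state()['time_s'])
E
```

```text
pics
{'time_s': 0.0, 'qpos': array([ 7.05864638e+01,  1.83513301e+01,  8.97072119e+01, -2.11290925e-03,
        7.20429123e+01, -1.14560955e+00]), 'qvel': array([-0.1046827 ,  0.05717918, -0.01291656,  0.12802593,  0.00154076,
       -0.06688342]), 'effort': array([-1.53592602e-03, -4.12465346e+01, -2.31972599e+01,  7.27286492e-02,
        4.56078211e-02, -1.36893614e-04]), 'ee_pos': array([180.05642663, 545.47155536, 173.31799644]), 'ee_rot': array([ 179.98871663,   89.89852571, -108.27855679]), 'force': array([0.36691719, 0.13775018, 0.27086325]), 'torque': array([0.03063797, 0.04789584, 0.00181608]), 'gripper_width': 91.16174149748356}
scene {'intrinsics': array([[547.76395288,   0.        , 324.71061869],
       [  0.        , 547.76395288, 237.82384799],
       [  0.        ,   0.        ,   1.        ]]), 'origin': array([1100.85590595,  987.65049656,  845.30817084]), 'orientation': array([-122.79366783,   -0.65526889,  145.13505286])}
top {'intrinsics': array([[463.28502253,   0.        , 323.1493735 ],
       [  0.        , 463.28502253, 240.35174342],
       [  0.        ,  
[... 422 characters left out ...]
07.5,  10.2, 200. ])), (0.65, array([465., 286.]), array([ 393.5, -183.2,  200. ]))]
top tray_mid [(0.98, array([502., 232.]), array([ 526.2, -339.9,    5. ])), (0.79, array([455., 340.]), array([ 264.7, -223.9,    5. ])), (0.7, array([392., 134.]), array([762.4, -65.8,   5. ]))]
scene column [(0.66, array([296., 271.]), array([495.4,   5.7,   0. ]))]
scene grip [(0.63, array([346., 293.]), array([524.5, 254.2, 105. ]))]
scene lid [(0.97, array([291., 167.]), array([ 393.9, -174.6,  200. ]))]
scene tray_mid [(0.97, array([226., 216.]), array([ 523.1, -344.2,    5. ])), (0.95, array([319., 207.]), array([ 260.6, -233.8,    5. ])), (0.64, array([188., 293.]), array([766.3, -58.5,   5. ]))]
0.5
```

View pics/top0.png

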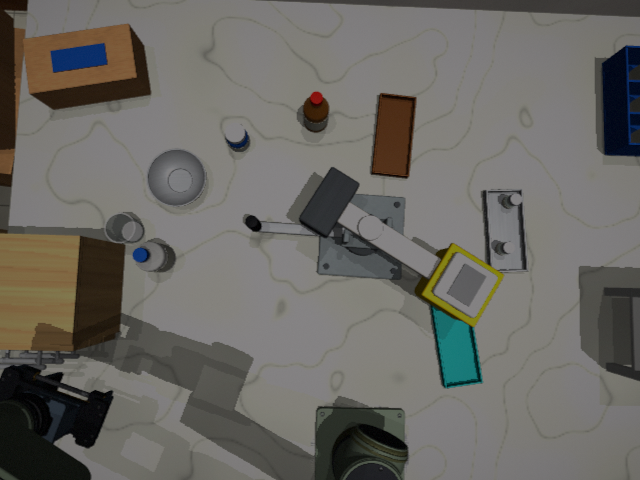

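View pics/scene0.png

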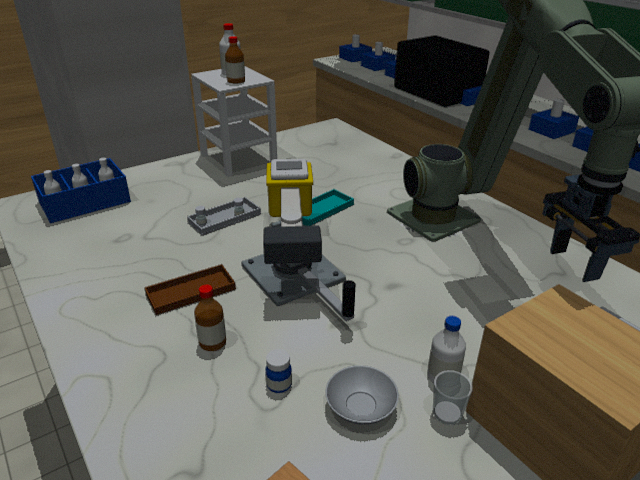

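The top view shows the handle at (252,221), column about (358,235), yellow bin at (463,284). The steel tray with two vials is at (503,231). The look-alikes are brown at (394,135) and turquoise at (456,345), so the steel one is the target. For the handle, the only rival is the false hit at the hub (369,226). I'll check in one close crop.

```bash
python3 - <<'E'
from h import *
im=cv2.imread('pics/top0.png'); c=cv2.resize(im[165:325,235:535],None,fx=2.6,fy=2.6,interpolation=cv2.INTER_CUBIC); cv2.imwrite('pics/crop.png',c)
s=state(); M=mat(np.array(s['ee_rot'])); print(M.round(3))
for l,z in (('grip',105),):
    for n in('top','scene'): print(n,find(n,l,z))
for l in('vial','pills','antiseptic','dish','rinse','cup'): 
    try: print(l,find('top',l,0)[:1])
    except Exception as e: print(l,e)
for z in (0,10): print([px2w('top',*p,z).round(0)[:2] for p in((320,197),(405,195),(402,277),(317,275))])
# tray edge angle: bbox corner guess
print([px2w('top',*p,22).round(0)[:2] for p in((483,191),(521,189),(526,270),(487,271))])
E
```

```text
[[-0.    -0.95   0.313]
 [-0.     0.313  0.95 ]
 [-1.    -0.    -0.   ]]
top [(0.86, array([252., 221.]), array([522.3, 255.7, 105. ])), (0.57, array([369., 226.]), array([ 5.188e+02, -2.000e-01,  1.050e+02]))]
scene [(0.63, array([346., 293.]), array([524.5, 254.2, 105. ]))]
vial [(0.78, array([502., 248.]), array([ 487.8, -342.6,    0. ]))]
pills [(0.88, array([237., 141.]), array([731.4, 313.4,   0. ]))]
antiseptic [(0.91, array([318., 120.]), array([793.5, 117.9,   0. ]))]
dish [(0.75, array([183., 181.]), array([628.1, 441.2,   0. ]))]
rinse [(0.6, array([160., 259.]), array([437.6, 484.6,   0. ]))]
cup [(0.84, array([131., 233.]), array([497.6, 555.6,   0. ]))]
[array([600., 107.]), array([ 612., -102.]), array([411., -97.]), array([410., 109.])]
[array([598., 107.]), array([ 610., -100.]), array([411., -95.]), array([410., 109.])]
[array([ 623., -287.]), array([ 631., -380.]), array([ 435., -390.]), array([ 430., -296.])]
```

View pics/crop.png

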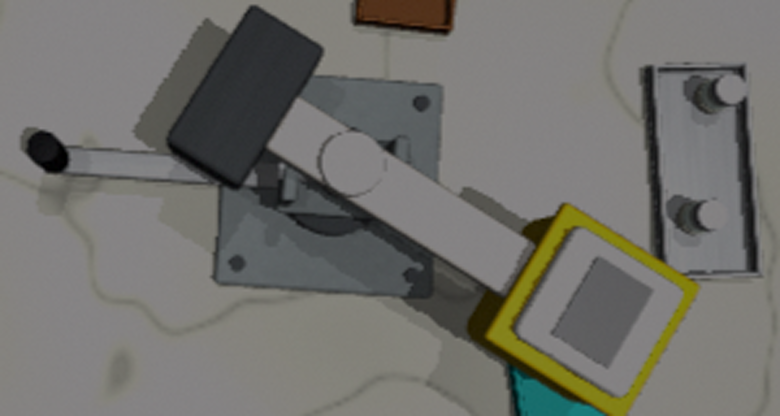

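Crop: handle (47,150), its bar runs parallel to the plate edge, so tiller ≈ 0. The hub is at (352,163), and the steel tray with two vials is confirmed as the target at crop (705,170).

```bash
python3 - <<'E'
from h import *
P=lambda u,v,z:px2w('top',235+u/2.6,165+v/2.6,z)[:2]
tr,br,bl=P(442,86,10),P(432,297,10),P(214,280,10)
print('plate',tr,br,bl,'ctr',(tr+bl)/2)
a=lambda d:np.degrees(np.arctan2(d[1],d[0]))
print('stand x',a(br-bl),'from side',a(tr-br)-180+90 , 'tr-br',a(tr-br), np.linalg.norm(br-bl),np.linalg.norm(tr-br))
hub=P(352,163,172);print('hub',hub)
b0,b1=P(65,174,45),P(220,186,45);print('bar',a(b1-b0)); b0,b1=P(70,148,45),P(205,158,45);print('bar',a(b1-b0))
c=[P(645,68,22),P(745,66,22),P(760,274,22),P(655,276,22)]
print('tray ctr',np.mean(c,0),'out',a((c[1]+c[2]-c[0]-c[3])),a(c[0]+c[1]-c[2]-c[3])-90)
l=[P(566,203,197),P(698,287,197),P(487,345,197)];print('lid',(l[1]+l[2])/2)
w=[P(252,6,185),P(168,147,185),P(323,50,185),P(235,188,185)];print('weight',np.mean(w,0))
for h in (125,130): print('handle top',P(45,148,h))
E
```

```text
plate [602.13547656 -99.68286814] [405.25901043 -92.72085145] [415.27820255 108.31028056] ctr [508.70683955   4.31370621]
stand x -92.85320396962435 from side -92.02527013030391 tr-br -2.025270130303917 201.28065045057136 196.99952434066333
hub [507.66218829   4.49994641]
bar -92.71575555403707
bar -92.49359094758348
tray ctr [ 528.92176006 -339.34137007] out -87.13844923535535 -86.96835171634493
lid [ 392.41853921 -179.80866625]
weight [555.24315847  91.33301601]
handle top [517.92455274 252.87970688]
handle top [517.30172951 252.2470295 ]
```

Request:
drive_tool(plan=[[0,0,0,0,-55,25,91],[0,0,0,0,-110,50,91],[0,0,-10,15,-165,60,91],[0,0,-20,50,-210,60,91],[0,0,-30,100,-240,60,91],[0,0,-40,155,-265,60,91],[0,0,-50,210,-280,60,91],[0,0,-60,265,-288,60,91],[0,0,-70,315,-290,50,91],[0,0,-74,339,-290,30,91]])

```text
time_s: 2.15
ee_pos: [522.3, 255.7, 204.1]
ee_rot: [21.6, 89.9, 19.1]
force: [-1.3, -0.1, -0.1]
gripper_width: 90.8
```

Request:
drive_tool(plan=[[0,0,0,-3,-1,-35,91],[0,0,0,-3,-1,-70,91],[0,0,0,-3,-1,-100,91],[0,0,0,-3,-1,-118,91],[0,0,0,-3,-1,-118,91],[0,0,0,-3,-1,-118,24],[0,0,0,-3,-1,-118,24],[0,0,0,-3,-1,-118,24],[0,0,0,-3,-1,-118,24],[0,0,0,-3,-1,-118,24]], grip_force=15)

```text
time_s: 3.4
ee_pos: [519.4, 254.7, 86.2]
ee_rot: [21.9, 89.8, 19.4]
force: [0.2, 0.1, 0.9]
gripper_width: 43.5
```

```bash
cat > boom.py <<'E'
from h import *
import sys
C=np.array([508,5.]); TGT=-86.7; SX=-92.5
def yel(n):
    im=grab_frame(n); h=cv2.cvtColor(im,cv2.COLOR_RGB2HSV)
    m=cv2.inRange(h,(22,150,60),(34,255,255)); k,l,s,c=cv2.connectedComponentsWithStats(m); i=1+np.argmax(s[1:,4]); return m,l==i
def ang():
    s=state(); m,l=yel('top'); p=cv2.findNonZero(l.astype(np.uint8)); r=cv2.convexHull(p).astype(float).reshape(-1,2)
    M=cv2.moments(r.astype(np.float32)); q=px2w('top',M['m10']/M['m00'],M['m01']/M['m00'],185)[:2]-C
    return s['time_s'],np.degrees(np.arctan2(q[1],q[0])),np.hypot(*q)
if __name__=='__main__':
    T=[];A=[]
    for _ in range(int(sys.argv[1]) if len(sys.argv)>1 else 4):
        t,a,r=ang();T.append(t);A.append(a)
    s=state(); g=s['ee_pos'][:2]-C; til=np.degrees(np.arctan2(g[1],g[0]))
    l=find('top','lid',200)
    best=[(e[0],round(float(np.degrees(np.arctan2(*(e[2][:2]-C)[::-1]))),1)) for e in l]
    print('t',T[-1],'ang',np.round(A,2),'r',round(r),'err_rad(tgt-a)',round(np.radians(TGT-A[-1]),3),'vel rad/s',round(np.radians(np.polyfit(T,A,1)[0]),3),'tiller',round(np.radians(SX+180-til),3),'lid',best,s['ee_pos'].round(1),s['force'].round(1),round(s['gripper_width'],1))
E
python3 boom.py
```

```text
t 3.55 ang [-120.87 -120.91 -120.87 -120.87] r 218 err_rad(tgt-a) 0.596 vel rad/s 0.001 tiller 0.001 lid [(0.56, -122.1)] [519.2 254.7  86.1] [-3.3  1.2  0.3] 28.2
```

Request:
drive_tool(plan=[[0,0,-4,18,-1.5,0,24],[0,0,-8,37,-4.5,0,24],[0,0,-8,37,-4.5,0,24],[0,0,-8,37,-4.5,0,24],[0,0,-8,37,-4.5,0,24],[0,0,-8,37,-4.5,0,24],[0,0,-8,37,-4.5,0,24],[0,0,-8,37,-4.5,0,24]])

```text
time_s: 4.65
ee_pos: [555.9, 250.3, 86.1]
ee_rot: [32.4, 89.9, 21.8]
force: [-0.5, 0.3, 0.3]
gripper_width: 26.8
```

```bash
python3 boom.py
```

```text
t 4.8 ang [-116.81 -116.39 -115.97 -115.48] r 218 err_rad(tgt-a) 0.502 vel rad/s 0.155 tiller 0.149 lid [(0.79, -116.3)] [555.9 250.3  86.1] [-0.5  2.   0.5] 27.0
```

Request:
drive_tool(plan=[[0,0,0,0,0,0,24],[0,0,0,0,0,0,24],[0,0,0,0,0,0,24],[0,0,4,-18,3,0,24],[0,0,8,-37,4.5,0,24]])

```text
time_s: 5.52
ee_pos: [519.5, 254.7, 86.1]
ee_rot: [15.0, 89.8, 12.6]
force: [1.3, 1.3, 1.0]
gripper_width: 26.6
```

```bash
python3 boom.py
```

```text
t 5.675 ang [-106.64 -105.9  -105.19 -104.4 ] r 217 err_rad(tgt-a) 0.309 vel rad/s 0.259 tiller -0.003 lid [(0.59, -104.1)] [518.2 254.7  86.1] [-1.8  0.2  1.2] 27.1
```

Request:
drive_tool(plan=[[0,0,0,0,0,0,24],[0,0,0,0,0,0,24],[0,0,4,-15,0.5,0,24],[0,0,7,-30,-0.5,0,24],[0,0,7,-30,-0.5,0,24],[0,0,7,-30,-0.5,0,24],[0,0,7,-30,-0.5,0,24]])

```text
time_s: 6.65
ee_pos: [488.9, 254.1, 86.0]
ee_rot: [85.5, 90.0, 89.9]
force: [-1.5, -0.9, 1.7]
gripper_width: 26.9
```

```bash
python3 boom.py
```

```text
t 6.8 ang [-93.23 -92.87 -92.54 -92.31] r 217 err_rad(tgt-a) 0.098 vel rad/s 0.108 tiller -0.12 lid [(0.64, -92.4)] [488.9 254.1  86. ] [-0.4  1.1  0.9] 26.5
```

Request:
drive_tool(plan=[[0,0,-4,15,1,0,24],[0,0,-7,30,0.5,0,24],[0,0,-7,30,0.5,0,24],[0,0,-7,30,0.5,0,24]])

```text
time_s: 7.4
ee_pos: [519.7, 254.7, 86.1]
ee_rot: [17.3, 89.9, 14.8]
force: [1.7, -0.7, 0.3]
gripper_width: 26.5
```

```bash
python3 boom.py 6
```

```text
t 7.65 ang [-90.6  -90.43 -90.39 -90.32 -90.3  -90.25] r 217 err_rad(tgt-a) 0.062 vel rad/s 0.022 tiller 0.0 lid [(0.64, -91.8)] [518.9 254.7  86.1] [ 2.2 -0.  -1.1] 26.9
```

Request:
drive_tool(plan=[[0,0,-4,20,-1.6,0,24],[0,0,-4,20,-1.6,0,24],[0,0,-4,20,-1.6,0,24],[0,0,-4,20,-1.6,0,24],[0,0,-4,20,-1.6,0,24],[0,0,-4,20,-1.6,0,24],[0,0,0,0,0,0,24],[0,0,0,0,0,0,24]])

```text
time_s: 8.75
ee_pos: [517.0, 254.7, 86.0]
ee_rot: [176.9, 89.9, 174.3]
force: [-1.2, 0.0, 1.5]
gripper_width: 26.6
```

```bash
python3 boom.py 5
```

```text
t 8.95 ang [-87.35 -87.01 -86.91 -86.65 -86.43] r 217 err_rad(tgt-a) -0.005 vel rad/s 0.077 tiller -0.0 lid [(0.85, -87.5)] [518.8 254.7  86. ] [-2.3 -0.2  0.7] 26.7
```

Request:
drive_tool(plan=[[0,0,4,-20,0,0,24],[0,0,4,-20,0,0,24],[0,0,4,-20,0,0,24],[0,0,4,-20,0,0,24],[0,0,0,0,0,0,24],[0,0,0,0,0,0,24]])

```text
time_s: 9.8
ee_pos: [521.1, 254.6, 86.1]
ee_rot: [13.2, 89.8, 10.5]
force: [1.4, -1.2, 1.0]
gripper_width: 26.8
```

```bash
python3 boom.py 6
```

```text
t 10.05 ang [-85.22 -85.24 -85.23 -85.24 -85.24 -85.24] r 218 err_rad(tgt-a) -0.026 vel rad/s -0.001 tiller 0.0 lid [(0.71, -84.6)] [519.  254.7  86.1] [ 1.7 -0.7 -1.1] 26.7
```

Request:
drive_tool(plan=[[0,0,0,0,0,0,24],[0,0,0,0,0,0,24],[0,0,0,0,0,0,24],[0,0,0,0,0,0,24],[0,0,0,0,0,0,24],[0,0,0,0,0,0,24],[0,0,0,0,0,0,24],[0,0,0,0,0,0,24],[0,0,0,0,0,0,24],[0,0,0,0,0,0,24]])

```text
time_s: 11.4
ee_pos: [518.8, 254.7, 86.0]
ee_rot: [36.7, 90.0, 34.1]
force: [1.0, 0.3, 0.4]
gripper_width: 26.9
```

```bash
python3 boom.py 3; python3 - <<'E'
from h import *
for n in('scene','top'):
    im=grab_frame(n); 
    for l,z in(('lid',200),('tray_mid',5),('bin',155),('weight',155)): print(n,l,find(n,l,z)[:2])
cv2.imwrite('pics/crop2.png',cv2.resize(im[165:325,235:535,::-1],None,fx=2.6,fy=2.6,interpolation=cv2.INTER_CUBIC))
E
```

```text
t 11.5 ang [-85.23 -85.24 -85.25] r 218 err_rad(tgt-a) -0.025 vel rad/s -0.002 tiller -0.0 lid [(0.84, -86.7)] [518.8 254.7  86. ] [ 1.4 -0.1  0.1] 26.7
scene lid [(0.79, array([241., 176.]), array([ 531.7, -199.6,  200. ])), (0.16, array([290., 230.]), array([567.7, 100. , 200. ]))]
scene tray_mid [(0.65, array([223., 218.]), array([ 535.6, -337.9,    5. ])), (0.62, array([190., 294.]), array([764.2, -52.8,   5. ]))]
scene bin [(0.61, array([243., 192.]), array([ 534.8, -192.6,  155. ]))]
scene weight [(0.74, array([318., 238.]), array([494.8, 104.6, 155. ])), (0.25, array([348., 291.]), array([557.3, 303.3, 155. ]))]
top lid [(0.88, array([479., 221.]), array([ 524.8, -210.2,  200. ]))]
top tray_mid [(0.82, array([393., 134.]), array([762.9, -67.8,   5. ])), (0.78, array([453., 342.]), array([ 260.1, -219.8,    5. ]))]
top bin [(0.97, array([472., 224.]), array([ 524.7, -213.1,  155. ]))]
top weight [(0.85, array([324., 229.]), array([504.6,  98.4, 155. ]))]
```

View pics/crop2.png

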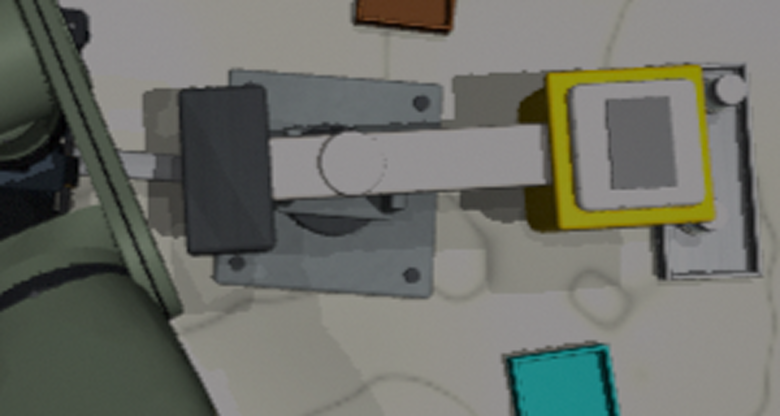

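The boom is at rest. The lid edge (703,66)-(715,221) runs parallel to the tray's outer edge (745,66)-(760,274). Releasing now.

Request:
drive_tool(plan=[[0,0,0,0,0,0,60],[0,0,0,0,0,0,80],[0,0,0,0,0,0,80],[0,0,0,0,0,0,80],[0,0,0,0,0,25,80],[0,0,0,0,0,55,80],[0,0,0,0,0,85,80],[0,0,0,0,0,110,80],[0,0,0,0,0,120,80],[0,0,0,0,0,120,80]])

```text
time_s: 13.35
ee_pos: [518.9, 254.7, 206.2]
ee_rot: [32.2, 89.9, 29.6]
force: [-0.6, 1.3, -0.5]
gripper_width: 79.7
```

```bash
python3 boom.py 6; python3 - <<'E'
from h import *
im=grab_frame('scene'); print(find('scene','grip',105)); cv2.imwrite('pics/scene1.png',im[:,:,::-1])
E
```

```text
t 13.6 ang [-85.25 -85.45 -85.34 -85.42 -85.25 -85.41] r 215 err_rad(tgt-a) -0.022 vel rad/s -0.003 tiller -0.002 lid [(0.56, -85.2), (0.19, 100.7)] [518.4 254.5 205.1] [-0.8 -0.1  0.5] 80.0
[(0.76, array([348., 292.]), array([520.3, 256.3, 105. ])), (0.16, array([287., 224.]), array([479.6, -58.5, 105. ]))]
```

View pics/scene1.png

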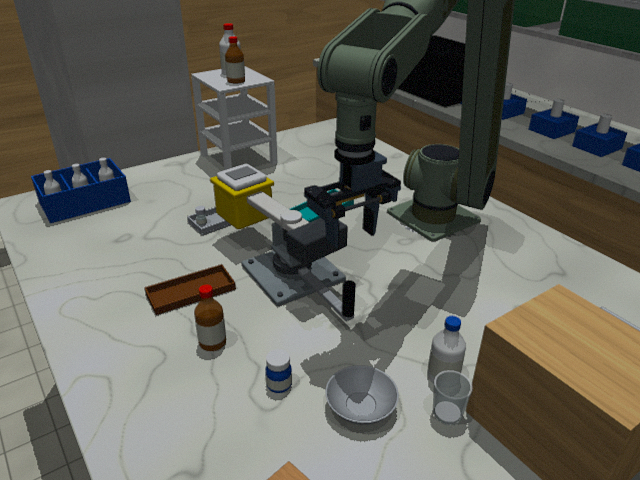

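The gripper is clear of the handle, which stands at (348,298). The bin is over the tray's inner side at (243,195), everything is at rest and all the vessels are in place.

```bash
python3 -c "
from workcell import env; print(env.job_done())"
```

```text
the job is handed in; nothing more can be done
None
```

I steered the boom by the tiller handle alone until the container pointed at the steel tray, set the tiller back to level, let go and handed the job in at about 13.7 s. No verdict was reported.

- **Pointing:** the last check put the boom about 0.02 rad from the tray direction, turning at about 0.003 rad/s, which is within the measuring noise.
- **Rest before release:** it had stood still there for at least 1.7 s before I let go.
- **Tiller:** I left the handle at about 0.00 rad. The handle position found in the scene picture after release, (520, 256) mm, agrees.
- **Speed:** the highest boom speed I measured was about 0.26 rad/s, and it stayed far from the end stops.
- **Surroundings:** the gripper is open and clear above the handle. The bottles and vessels looked unmoved in the last picture, with the vials only partly in view.
- **Disagreements:** the network's lid bearings scattered about 1.5° around my colour-based tracking. In the scene camera alone, the lid and tray points gave bearings about 2° off, and all of this is well inside the 0.1 rad limit. The first small correction left the boom faster than I planned, at 0.077 rad/s, so I added a short counter-tilt to stop it.

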